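# Tip the spectacles case down into its place on the mat

## Task

The blue spectacles case standing on the grey mat should lie flat where it cannot be knocked over. First push the white egg timer off the mat with the fingertips, so that it stands upright on the bare worktop. Then push the case gently near its top, so that it topples over onto its broad side along the mat and lies wholly inside the white outline; do not grasp, squeeze or lift either of them, and leave everything else alone.

Things in the scene. Friction and masses are not known exactly. Their poses are not given: they have to be found in the camera images.
- zone (a point): centre of the white outline on the grey mat, on the mat's top face, 3 mm above the worktop. The mat is fixed, 260 x 140 mm (its x, y), 3 mm thick; the outline, 220 x 110 mm to its outer edges with a 6 mm line, is centred on the mat. x runs along the mat's long side, y across it, z up. The case stands on the long centre line about 95 mm from this point, at the +x end or at the -x end, and the timer stands likewise at the other end (each within about 10 mm)
- case_center (a point): centre (half-way up) of the loose dark blue spectacles case, a rigid block with rounded corners standing on its small end: 46 mm thick (its x), 68 mm wide (its y), 150 mm tall (its z, up while it stands), about 0.12 kg. Its thickness lies along the mat's long side, within 0.08 rad. Pushed high on a broad face, at about 120 mm above the mat, it tips over its lower edge; when down, this centre is about 23 mm above the mat
- case_foot (a point): centre of the small end on which the case stands at the start, axes as for case_center
- case_top (a point): centre of the upper small end of the case, 150 mm from case_foot, axes as for case_center
- timer_center (a point): centre (half of its 57 mm height) of the loose white kitchen egg timer: round, 67 mm at its widest, with a narrower dome on top, z up; about 0.1 kg; it is widest (66 mm) up to about 45 mm above its foot and slides upright when pushed low
- mug: red mug, 82 mm wide and 85 mm tall, a bystander to the right; origin at its underside
- jar: clear jar with an orange lid, 84 mm wide and 112 mm tall, a bystander at the right; origin at its underside
- carton: white and blue drink carton, 60 x 60 x 110 mm, a bystander at the far left; origin at its underside
Things that resemble listed ones, but are neither listed nor needed, are in the scene too. Leave any orange or yellow look-alike of the part that bears case_center alone. What is meant by the part that bears timer_center is not orange, and is the smaller of those in its own colour.

How it is judged:
On the way, in this order (a step that is already met when the one before it is completed fails the run):
1. the timer is off the mat, upright and still, while the case still stands ((y of timer_center in the frame of zone above 0.098 m or y of timer_center in the frame of zone below -0.098 m or x of timer_center in the frame of zone above 0.158 m or x of timer_center in the frame of zone below -0.158 m) and angle between each of timer_center, case_center's own z axis and vertical below 0.15 rad and height (world z) of timer_center above 0.02 m and linear speed of timer below 0.02 m/s), for 0.2 s.
2. the case lies on its broad side inside the outline (angle between case_center's own z axis and vertical between 1.45 and 1.69 rad and (angle between case_center's own x axis and vertical below 0.15 rad or angle between case_center's own x axis and vertical above 2.99 rad) and height (world z) of case_center between 0.015 and 0.034 m and x of case_foot in the frame of zone between -0.112 and 0.112 m and y of case_foot in the frame of zone between -0.025 and 0.025 m and x of case_top in the frame of zone between -0.112 and 0.112 m and y of case_top in the frame of zone between -0.025 and 0.025 m), for 0.2 s.
At the end, for the whole second after the job is handed in: The timer stands upright and still on the worktop, clear of the mat. The case lies flat on a broad side, at rest (within 0.12 rad), both end centres inside the outline lengthwise (2 mm over allowed) and within 25 mm of its long centre line (all of step 2 and (y of timer_center in the frame of zone above 0.098 m or y of timer_center in the frame of zone below -0.098 m or x of timer_center in the frame of zone above 0.158 m or x of timer_center in the frame of zone below -0.158 m) and angle between timer_center's own z axis and vertical below 0.15 rad and height (world z) of timer_center above 0.02 m and linear speed of each of timer, case below 0.02 m/s and angular speed of case below 0.1 rad/s); the robot touches nothing.
It fails at once if the case is lifted (its standing end rises over 40 mm, or its centre over 95 mm) (height (world z) of case_foot above 0.04 m or height (world z) of case_center above 0.095 m).
It fails at once if the timer is lifted 15 mm or tipped over (height (world z) of timer_center above 0.0465 m or angle between timer_center's own z axis and vertical above 0.6 rad).
It fails at once if the case or the timer is squeezed or struck hard (over 20 N) (contact force between the fingers and case above 20 N or contact force between the fingers and timer above 20 N).
It fails at once if the mug, the jar or the carton is moved or tipped ((distance of mug from where it was at the start of the episode above 0.03 m or angle between mug's own z axis and vertical above 0.3 rad) or (distance of jar from where it was at the start of the episode above 0.03 m or angle between jar's own z axis and vertical above 0.3 rad) or (distance of carton from where it was at the start of the episode above 0.03 m or angle between carton's own z axis and vertical above 0.3 rad)).
It also fails if it takes over 45 s, if anything falls off the work surface, if the arm or the gripper's body presses on something with over 40 N, if the wrist force passes 120 N, or if a joint passes its speed limit or range.

## Robot

A 7-joint arm with a two-finger parallel gripper is mounted at the origin on a cart in front of the work surface, level with it; the furniture and walls round the work are solid. World frame = base frame: x ahead of the robot, y to its left, z up, the work surface at z = 0. Lengths are in m, angles in rad, forces in N, time in s.
With the tool pointing down it reaches from about 0.4 to 0.875 m from the base axis. Payload 19.3 kg.
Tool frame: the origin (TCP) lies at the very end of the fingers, on their centre line; the grasp point (between the pads) lies 19 mm behind it; x points along the fingers, y is the direction in which the jaws open and shut, and the axes are right-handed (so a half turn about x gives the same grasp; the last joint's range is limited). The gripper opens to 85 mm and grips with 20 to 120 N. Pads are 22 mm wide; open, the fingers measure 114 mm over their backs; the gripper's body (76 mm by 85 mm) begins 54 mm behind the grasp point. The pads swing forward as they close: fully open they stand 13 mm farther back than shut.
Start: joints at [1.089, 0.521, -0.036, 1.599, 0.021, 1.021, -0.113], TCP at [0.25, -0.573, 0.231] pointing down, gripper open.
Joint ranges: [-2.91, 2.91], [-0.3, 2.13], [-1.5, 1.42], [0.17, 2.43], [-1.26, 4.41], [0.16, 1.93], [-2.52, 2.52]. Speed limits (rad/s): [1.89, 1.89, 2.39, 2.39, 3.01, 3.01, 3.01].

## Interface

Orientations are given as [roll, pitch, yaw] about the fixed x, y, z axes, in that order (R = Rz(yaw) Ry(pitch) Rx(roll)).
In Python, from workcell import bot, grab_frame, job_done gives the robot as it stands.
- The arm moves only by the shell command python3 -m pendant 'ROWS' [OPENING] [FORCE]. ROWS is JSON, a list of rows, each a list of 4 numbers: the shift along the tool's x, y, z in mm, then the turn about the tool's x in degrees. A call has 1 to 12 rows; each row shifts and turns the commanded pose from where the row before left it, along the tool's axes as they then stand; what a row does not reach is not made up. A row lasts 1/8 s, in which the tool goes at most 62.5 mm and 10.7 degrees, less where a joint would pass 70% of its speed; a pose out of reach is approached as far as the arm can. A call is refused whole if a number of a shift passes 62.5 or a number of a turn 10.7, either way. A call with a gripper value outside its range is refused whole. OPENING is the opening, from -1 (shut) to 1 (fully open), set as the call begins (- or left out, the last holds). The fingers move at their own pace and stop on an object; FORCE is the grip in N (left out, the last holds). Time passes only in rows, so rows that do not move let the fingers close. It gives the time, the measured TCP pose, the force and the opening at its end, in the units of the state.
- bot.observe(): the state, without advancing time (a new reading comes with each control period).
- grab_frame(name): name is "scene" or "top" or "wrist"; returns a dict with "img" (420x560x3 uint8, red, green, blue), "fovy" (degrees; the focal length in pixels is half the picture's height over the tangent of half this angle, whatever the lens; pixels are square), "cx", "cy" (the principal point, pixels), "k1" (the pictures are not rectified: a ray, as slopes to the right and down, at radius r is drawn at 1 + k1 r^2 times it, then the intrinsics apply), "R" (3x3) and "t" (3): a world point X has camera coordinates R X + t. Camera axes: x right, y down, z forward; pixel columns grow to the right and rows downward; lengths in m; the calibration is good to about 2 mm. A picture is of the moment at which its call begins. There is no depth.
- job_done(): hands the job in, once; it reports no verdict.
The state is a dict: "clock": time; "qpos": joint angles; "qd": joint speeds; "joint_efforts": joint torques, N m; "position": TCP position; "tool_rot": TCP orientation; "force": force on the tool from outside, world axes, zero at the start; "moment": the same for the moment, N m; "grip_width": finger opening in m.
Only numpy, scipy, OpenCV 4.12 (cv2) and the standard library are available. Lean on these libraries where they do the work, as an engineer would, in place of code of your own. Each camera call takes 0.05 s, during which the arm holds its last target.

## Working session

There is one attempt and no reset: what is moved stays moved. The work goes in short steps, Python scripts to look and compute and a shell command to move; the robot and the scene stay as the last step left them, time stands still between calls to the robot, and variables do not carry over. Pictures are saved under pics/ and viewed, and the job is handed in when it is done.

```bash
mkdir -p pics; ls; cat > h.py <<'E'
import numpy as np, cv2
from workcell import bot, grab_frame, job_done
def save(n,img): cv2.imwrite(f'pics/{n}.png',cv2.cvtColor(np.ascontiguousarray(img),cv2.COLOR_RGB2BGR))
def f_of(f): return 210/np.tan(np.radians(f['fovy'])/2)
def ray(f,u,v):
    F=f_of(f); d=np.array([(u-f['cx'])/F,(v-f['cy'])/F]); s=d.copy()
    for _ in range(30): s=d/(1+f['k1']*(s@s))
    R=np.array(f['R']);t=np.array(f['t']); return -R.T@t, R.T@np.array([s[0],s[1],1])
def onz(f,u,v,z):
    o,d=ray(f,u,v); return o+d*(z-o[2])/d[2]
def proj(f,X):
    c=np.array(f['R'])@np.array(X)+np.array(f['t']); s=c[:2]/c[2]; s=s*(1+f['k1']*(s@s)); return s*f_of(f)+[f['cx'],f['cy']]
E
python3 - <<'E'
from h import *
import pickle
print(bot.observe())
for n in ['scene','top','wrist']:
    f=grab_frame(n); save(n+'0',f['img']); pickle.dump(f,open(n+'.pkl','wb'))
    print(n,f['fovy'],f['cx'],f['cy'],f['k1'],-np.array(f['R']).T@f['t'])
E
```

```text
pics
{'clock': 0.0, 'qpos': array([ 1.0887803 ,  0.52203367, -0.0363053 ,  1.60000627,  0.02125043,
        1.02110216, -0.11280037]), 'qd': array([-0.00047405,  0.00093648,  0.0001778 , -0.00033328, -0.00024338,
       -0.00175502,  0.00069968]), 'joint_efforts': array([ 1.26919433e-03, -9.27124071e+01,  1.98055364e+00, -3.69942033e+01,
        1.78365433e-02,  8.10212310e-03, -8.65830953e-05]), 'position': array([ 0.24997615, -0.57246115,  0.23071437]), 'tool_rot': array([-1.45269182,  1.56963238,  2.1007137 ]), 'force': array([ 0.51677253, -0.39394503, -0.94068414]), 'moment': array([0.0387688 , 0.02421932, 0.00758235]), 'grip_width': 0.08548868588243233}
scene 49.18897417545911 280.381194410363 205.3315193499618 -0.07734979134114364 [-0.9712129   0.34621268  1.09375235]
top 53.55821097605068 285.2544900317852 207.91442425101346 -0.01877812420602376 [ 0.35643879 -0.10328433  1.39822476]
wrist 71.22351134829955 279.49928731433914 211.45489083828787 -0.04410161228740429 [ 0.31016248 -0.54690904  0.37202837]
```

View pics/scene0.png

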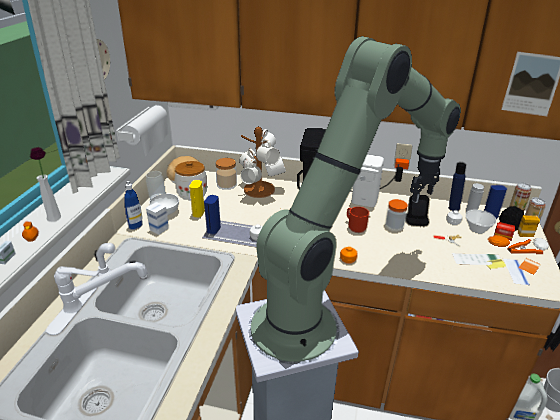

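View pics/top0.png

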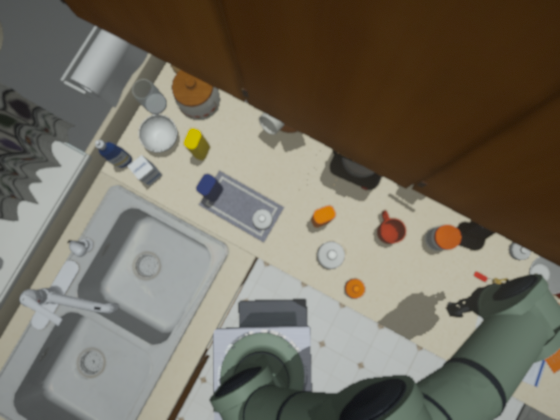

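```bash
python3 - <<'E'
from h import *
import pickle
f=pickle.load(open('top.pkl','rb')); im=f['img']
save('c1',cv2.resize(im[120:310,80:400],None,fx=2.5,fy=2.5,interpolation=cv2.INTER_CUBIC))
R=np.array(f['R']);print(R)
for n,u,v,z in [('timer',262,218,.06),('big',331,255,.06),('casetop',209,183,.153),('orange',323,215,.15),('yellow',195,138,.15),('carton',146,170,.11),('cornerL',222,172,.003),('cornerB',266,240,.003),('mug',391,231,.085)]: print(n,onz(f,u,v,z).round(3))
hsv=cv2.cvtColor(im,cv2.COLOR_RGB2HSV)
print(hsv[205,235],hsv[190,209],hsv[218,262],hsv[215,250])
E
```

```text
[[-0.02818914 -0.99952181 -0.01270919]
 [-0.99092502  0.02961382 -0.13111306]
 [ 0.13142673  0.00889789 -0.99128595]]
timer [ 0.503 -0.015  0.06 ]
big [ 0.378 -0.233  0.06 ]
casetop [0.605 0.138 0.153]
orange [ 0.497 -0.205  0.15 ]
yellow [0.749 0.182 0.15 ]
carton [0.662 0.348 0.11 ]
cornerL [0.672 0.123 0.003]
cornerB [ 0.435 -0.023  0.003]
mug [ 0.447 -0.423  0.085]
[113  23 132] [114 125 104] [ 70   4 205] [112  21 131]
```

View pics/c1.png

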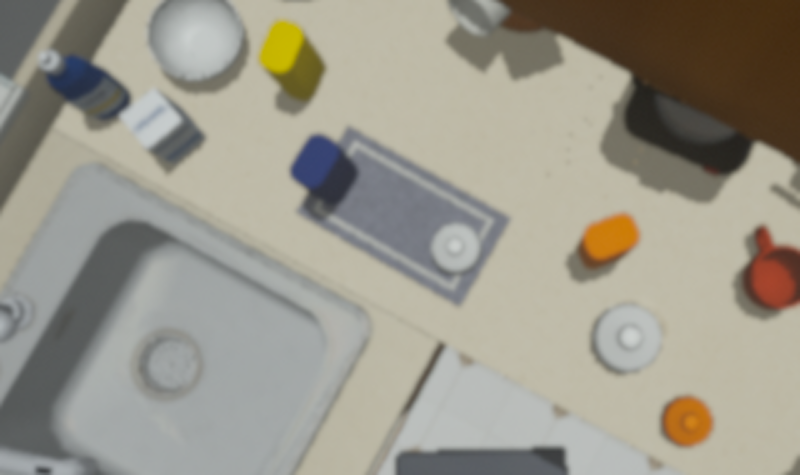

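```bash
python3 - <<'E'
from h import *
import pickle
f=pickle.load(open('top.pkl','rb')); im=f['img']
hsv=cv2.cvtColor(im,cv2.COLOR_RGB2HSV)
m=((hsv[...,0]>100)&(hsv[...,0]<130)&(hsv[...,1]>12)).astype(np.uint8); roi=np.zeros_like(m); roi[165:245,192:290]=1; m*=roi
case=((hsv[...,0]>100)&(hsv[...,0]<130)&(hsv[...,1]>70)).astype(np.uint8)*roi
m2=m.copy(); m2[case>0]=0
m2=cv2.morphologyEx(m2,cv2.MORPH_CLOSE,np.ones((5,5),np.uint8))
c=max(cv2.findContours(m2,0,2)[0],key=cv2.contourArea)
P=np.array([onz(f,u,v,.003)[:2] for u,v in c[:,0,:].astype(float)])
r=cv2.minAreaRect((P*1000).astype(np.float32)); print(r)
B=cv2.boxPoints(r)/1000; print(B)
# by crop corners
for u,v in [(348,127),(510,218),(460,305),(298,212)]: print(onz(f,u/2.5+80,v/2.5+120,.003).round(4))
# case top face
v=hsv[...,2]
top=((hsv[...,0]>105)&(hsv[...,0]<125)&(hsv[...,1]>100)&(v>85)).astype(np.uint8)*roi
roi[:]=0
n,l,s,ce=cv2.connectedComponentsWithStats(top); print(s,ce)
k=1+np.argmax(s[1:,4]); c=cv2.findContours((l==k).astype(np.uint8),0,2)[0][0]
Q=np.array([onz(f,a,b,.153)[:2] for a,b in c[:,0,:].astype(float)]); print('case',cv2.minAreaRect((Q*1000).astype(np.float32)))
# timer
w=((hsv[...,1]<15)&(v>150)).astype(np.uint8)
g=cv2.cvtColor(im,cv2.COLOR_RGB2GRAY)
for x0,y0 in[(262,218),(331,255)]:
  cr=cv2.resize(g[y0-25:y0+25,x0-25:x0+25],None,fx=4,fy=4,interpolation=cv2.INTER_CUBIC)
  h=cv2.HoughCircles(cr,cv2.HOUGH_GRADIENT,1,50,param1=80,param2=15,minRadius=25,maxRadius=65)
  for x,y,rr in h[0][:3]:
    u=(x-1.5)/4+x0-25;vv=(y-1.5)/4+y0-25; print(u,vv,rr/4,onz(f,u,vv,.035).round(4), onz(f,u+rr/4,vv,.035)[:2]-onz(f,u,vv,.035)[:2])
save('m',m2*255)
vis=cv2.resize(im[160:250,190:300],None,fx=7,fy=6.6,interpolation=cv2.INTER_CUBIC); save('c2',vis)
E
```

```text
((564.525146484375, 77.82085418701172), (292.6237487792969, 130.75621032714844), 58.53204345703125)
[[ 0.4323841  -0.01284447]
 [ 0.54391026 -0.08110205]
 [ 0.6966662   0.16848618]
 [ 0.58514     0.23674376]]
[0.6766 0.1322 0.003 ]
[ 0.544  -0.0866  0.003 ]
[ 0.4284 -0.0164  0.003 ]
[0.5608 0.2012 0.003 ]
[[     0      0    560    420 234967]
 [   197    175     19     20    233]] [[279.57277405 209.52482263]
 [206.11158798 184.46781116]]
case ((600.888427734375, 147.60951232910156), (39.797508239746094, 56.86185836791992), 55.91442108154297)
261.75 219.0 9.25 [ 0.5027 -0.0126  0.035 ] [-0.00089938 -0.03049197]
329.25 257.5 9.575 [ 0.3704 -0.2294  0.035 ] [-0.00089797 -0.03108334]
```

View pics/c2.png

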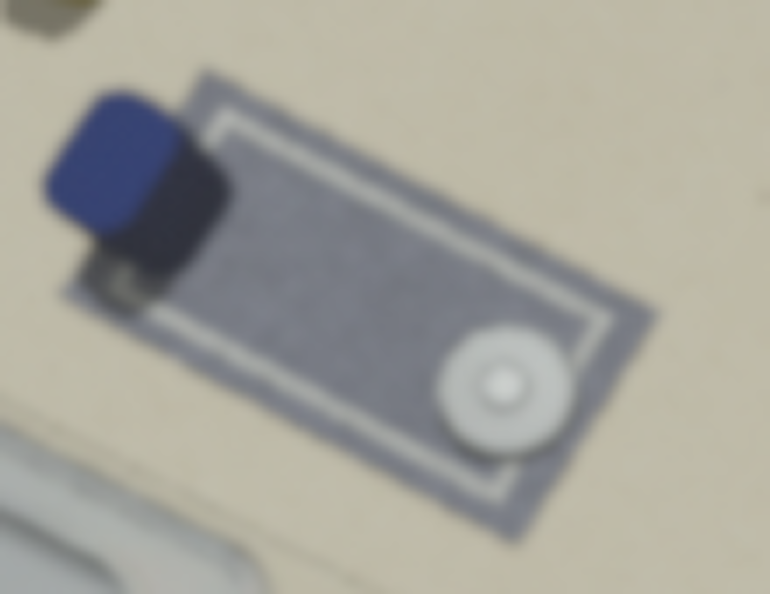

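```bash
cat >> h.py <<'E'
from scipy.spatial.transform import Rotation as Ro
C=np.array([.5525,.0576]); A=np.radians(58.75); U=np.array([np.cos(A),np.sin(A)]); N=np.array([-U[1],U[0]])
def zone(p): d=np.array(p)[:2]-C; return np.array([d@U,d@N])
def st(tu=None,tn=0,tz=None):
    s=bot.observe(); p=np.array(s['position']); R=Ro.from_euler('xyz',s['tool_rot']).as_matrix()
    print('t',s['clock'],'p',p.round(4),'zone',zone(p).round(4),'F',np.array(s['force']).round(1),'w',round(s['grip_width'],3)); 
    for i in range(3): print('axis','xyz'[i],R[:,i].round(3),'in zone ang',np.degrees(np.arctan2(R[1,i],R[0,i])-A).round(1))
    if tu is not None:
        w=np.r_[C+tu*U+tn*N,tz]-p; print('shift mm',(R.T@w*1000).round(1))
    return p,R
E
python3 - <<'E'
from h import *
import pickle
p,R=st(-.02,.006,.23)
f=pickle.load(open('wrist.pkl','rb')); c=-np.array(f['R']).T@f['t']; print('cam in tool',R.T@(c-p))
for u,v in [(203,65),(660,313),(517,545),(62,290)]:
    t=pickle.load(open('top.pkl','rb')); print(zone(onz(t,u/7+190,v/6.6+160,.003)).round(4))
print('case',zone([.601,.1476]),'timer',zone([.5027,-.0126]))
E
```

```text
t 0.15 p [ 0.25   -0.5725  0.2309] zone [-0.6956 -0.0683] F [ 1.  -0.3  0.5] w 0.085
axis x [-0.     0.001 -1.   ] in zone ang 57.3
axis y [ 0.4   -0.916 -0.001] in zone ang -125.2
axis z [-0.916 -0.4    0.   ] in zone ang -215.2
shift mm [   1.2 -449.8 -509.6]
cam in tool [-0.14117969  0.00046657 -0.06535097]
[ 0.1305 -0.0699]
[-0.1289 -0.0673]
[-0.1281  0.0696]
[0.1296 0.0654]
case [0.10210257 0.00522637] timer [-0.08584972  0.00615673]
```

View pics/wrist0.png

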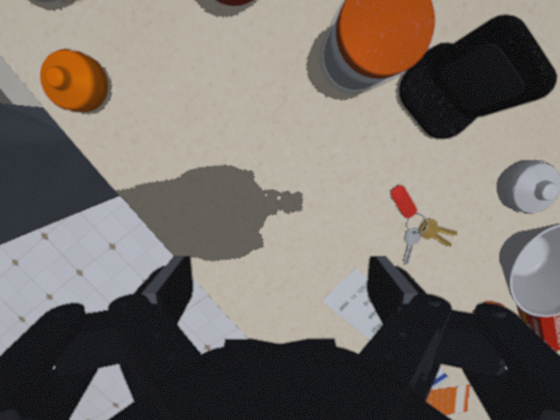

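```bash
python3 -m pendant '[[0,0,0,-8.8],[0,0,0,-8.8],[0,0,0,-8.8],[0,0,0,-8.8],[0,0,-40,0],[0,0,-40,0],[0,0,-40,0],[0,0,-40,0],[0,0,-40,0],[0,0,-40,0],[0,0,0,0]]' 0 20; python3 -c "
from h import *
st(-.028,.006,.23)"
```

```text
clock: 1.52
position: [0.3761, -0.3651, 0.2314]
tool_rot: [-3.132, 1.57, 1.04]
force: [0.6, -0.3, -0.1]
grip_width: 0.0428
t 1.525 p [ 0.3761 -0.3651  0.2314] zone [-0.4528 -0.0684] F [ 0.6 -0.3 -0.1] w 0.043
axis x [ 0.     0.001 -1.   ] in zone ang 0.9
axis y [ 0.857 -0.514 -0.   ] in zone ang -89.7
axis z [-0.514 -0.857 -0.001] in zone ang -179.7
shift mm [   1.7  -72.3 -425.2]
```

```bash
python3 -m pendant '[[0,-7,-40,0],[0,-7,-40,0],[0,-7,-40,0],[0,-7,-40,0],[0,-7,-40,0],[0,-7,-40,0],[0,-7,-40,0],[0,-7,-40,0],[0,-7,-40,0],[0,-9,-40,0],[0,0,-25,0],[0,0,0,0]]'; python3 - <<'E'
from h import *
st(-.028,.006,.03)
for n in ['wrist','scene']:
  f=grab_frame(n); save(n+'1',f['img'])
  import pickle; pickle.dump(f,open(n+'1.pkl','wb'))
E
```

```text
clock: 3.02
position: [0.5336, 0.0343, 0.231]
tool_rot: [-2.124, 1.57, 2.046]
force: [0.6, -0.3, 0.9]
grip_width: 0.0424
t 3.025 p [0.5336 0.0343 0.231 ] zone [-0.0297  0.004 ] F [ 0.6 -0.3  0.9] w 0.042
axis x [-0.     0.001 -1.   ] in zone ang 58.5
axis y [ 0.856 -0.517 -0.001] in zone ang -89.9
axis z [-0.517 -0.856 -0.   ] in zone ang -179.9
shift mm [201.   -1.8  -1.6]
```

View pics/wrist1.png

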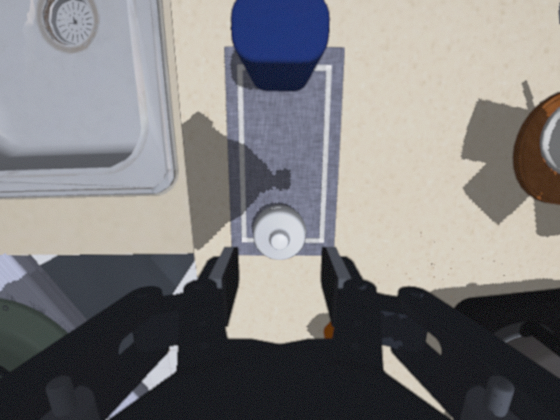

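View pics/scene1.png

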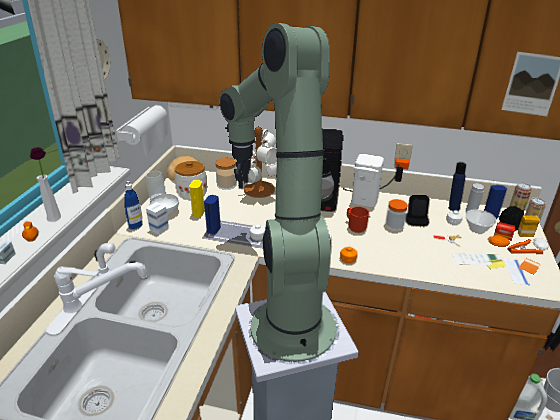

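```bash
python3 - <<'E'
from h import *
import pickle
f=pickle.load(open('wrist1.pkl','rb')); g=cv2.cvtColor(f['img'],cv2.COLOR_RGB2GRAY)
for h in [cv2.HoughCircles(g[190:275,235:325],cv2.HOUGH_GRADIENT,1,50,param1=80,param2=15,minRadius=20,maxRadius=35)]:
  x,y,r=h[0][0]; print(x+235,y+190,r,zone(onz(f,x+235,y+190,.035)), zone(onz(f,x+235+r,y+190,.035)))
for u,v in [(225,47),(344,47),(336,254),(234,254)]: print(zone(onz(f,u,v,.003)).round(4))
h=cv2.cvtColor(f['img'],cv2.COLOR_RGB2HSV)
m=((h[...,0]>110)&(h[...,0]<125)&(h[...,1]>150)&(h[...,2]>75)).astype(np.uint8)
n,l,s,c=cv2.connectedComponentsWithStats(m);print(s[1:],c[1:])
for u,v in [(234,30),(326,30)]: print(zone(onz(f,u,v,.153)).round(4))
save('c3',cv2.resize(f['img'][:270,180:400],None,fx=2.2,fy=2.2))
E
```

```text
279.5 236.5 25.2 [-0.08703389  0.00405753] [-0.08696273 -0.02668672]
[0.1315 0.0672]
[ 0.1319 -0.0695]
[-0.1238 -0.0729]
[-0.1241  0.0659]
[[ 232    0   96   63 5624]] [[279.91980797  29.83268137]]
[0.1031 0.0351]
[ 0.1032 -0.0269]
```

View pics/c3.png

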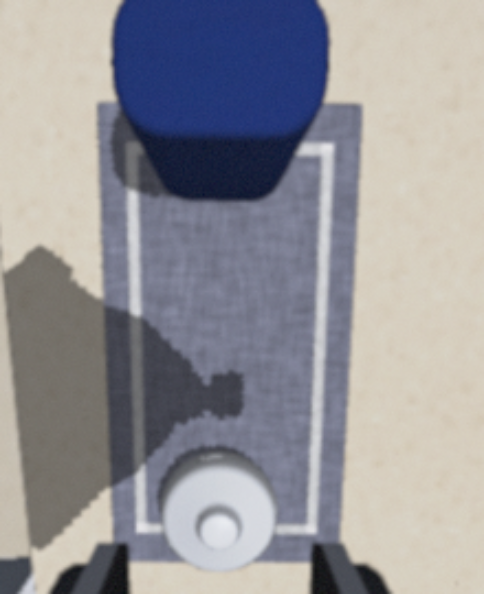

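```bash
python3 -m pendant '[[30,0,0,0],[30,0,0,0],[30,0,0,0],[30,0,0,0],[30,0,0,0],[25,0,0,0],[20,0,0,0],[12,0,0,0],[0,0,0,0],[0,0,0,0]]'; python3 - <<'E'
from h import *
st(-.134,.005,.022)
for n in ['wrist','top']:
  f=grab_frame(n); save(n+'2',f['img'])
E
```

```text
clock: 4.38
position: [0.5335, 0.0331, 0.025]
tool_rot: [2.128, 1.57, 0.012]
force: [0.2, 0.3, -0.7]
grip_width: 0.0427
t 4.375 p [0.5335 0.0331 0.025 ] zone [-0.0308  0.0035] F [ 0.2  0.3 -0.7] w 0.043
axis x [ 0.001  0.    -1.   ] in zone ang -58.0
axis y [ 0.855 -0.518  0.001] in zone ang -90.0
axis z [-0.518 -0.855 -0.   ] in zone ang -180.0
shift mm [  2.9  -1.5 103.2]
```

View pics/wrist2.png

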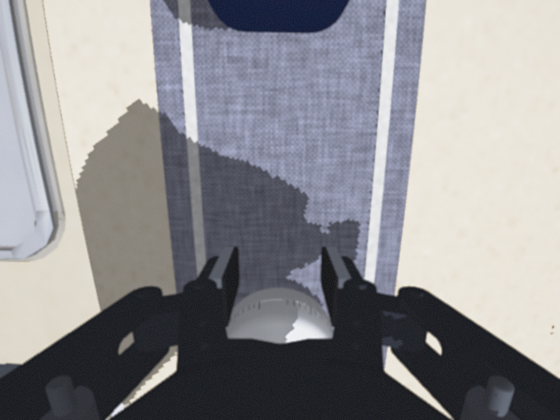

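```bash
python3 -m pendant '[[0,-1,3,0],[0,0,3,0],[0,0,3,0],[0,0,3,0],[0,0,3,0],[0,0,3,0],[0,0,3,0],[0,0,3,0],[0,0,3,0],[0,0,3,0],[0,0,3,0],[0,0,3,0]]'; python3 - <<'E'
from h import *
st(-.134,.005,.022)
for n in ['wrist']:
  f=grab_frame(n); save(n+'3',f['img'])
E
```

```text
clock: 5.98
position: [0.5135, 0.0029, 0.0243]
tool_rot: [-0.827, 1.571, -2.942]
force: [0.3, 0.4, -0.9]
grip_width: 0.0429
t 5.975 p [0.5135 0.0029 0.0243] zone [-0.067  0.005] F [ 0.3  0.4 -0.9] w 0.043
axis x [-0. -0. -1.] in zone ang -227.3
axis y [ 0.855 -0.518 -0.   ] in zone ang -90.0
axis z [-0.518 -0.855  0.   ] in zone ang -180.0
shift mm [ 2.3 -0.1 67. ]
```

View pics/wrist3.png

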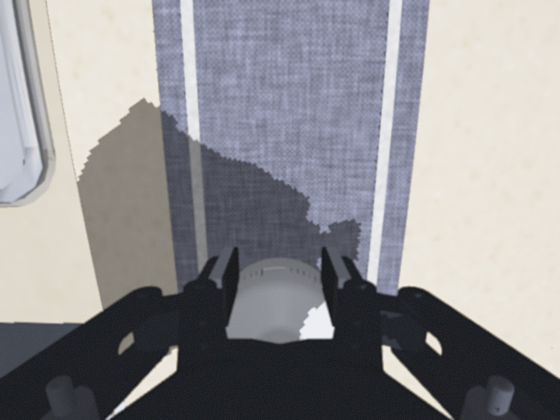

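```bash
python3 -m pendant '[[0,0,4,0],[0,0,4,0],[0,0,4,0],[0,0,4,0],[0,0,4,0],[0,0,4,0],[0,0,4,0],[0,0,4,0]]'; python3 - <<'E'
from h import *
st(-.134,.005,.022)
for n in ['wrist','top']:
  f=grab_frame(n); save(n+'4',f['img'])
E
```

```text
clock: 7.02
position: [0.4971, -0.0244, 0.0244]
tool_rot: [2.452, 1.57, 0.337]
force: [0.9, 2.5, 3.5]
grip_width: 0.0423
t 7.025 p [ 0.4971 -0.0244  0.0244] zone [-0.0989  0.0048] F [0.9 2.5 3.5] w 0.042
axis x [ 0.  0. -1.] in zone ang -39.5
axis y [ 0.855 -0.518  0.   ] in zone ang -90.0
axis z [-0.518 -0.855 -0.   ] in zone ang -180.0
shift mm [ 2.4 -0.2 35.1]
```

View pics/wrist4.png

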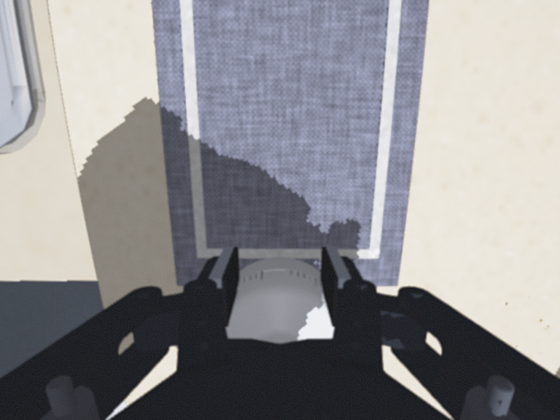

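View pics/top4.png

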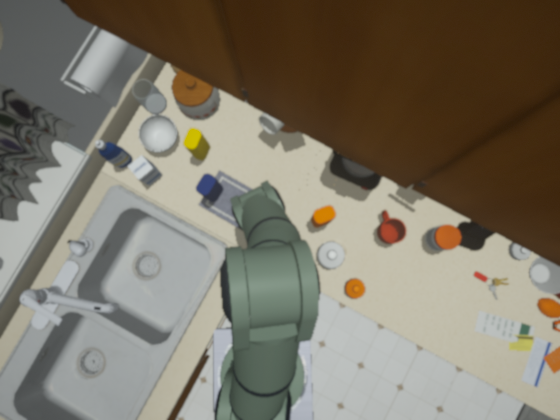

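```bash
python3 - <<'E'
from h import *
st(-.14,.005,.024)
f=grab_frame('wrist')
for v in (257,262,267):
  for z in (.03,.048): print(v,z,zone(onz(f,280,v,z)).round(4))
print(zone(onz(f,280,258,.003)))
E
```

```text
t 7.125 p [ 0.4969 -0.0248  0.0244] zone [-0.0992  0.0048] F [ 0.3 -0.3  2.6] w 0.043
axis x [-0. -0. -1.] in zone ang -150.3
axis y [ 0.855 -0.519  0.   ] in zone ang -90.0
axis z [-0.519 -0.855  0.   ] in zone ang -180.0
shift mm [ 0.4 -0.2 40.8]
257 0.03 [-0.0942  0.0046]
257 0.048 [-0.0863  0.0046]
262 0.03 [-0.097   0.0046]
262 0.048 [-0.0886  0.0046]
267 0.03 [-0.0997  0.0046]
267 0.048 [-0.091   0.0046]
[-0.1068881   0.00452015]
```

```bash
python3 -m pendant '[[0,0,4,0],[0,0,4,0],[0,0,4,0],[0,0,4,0],[0,0,4,0],[0,0,4,0],[0,0,4,0],[0,0,4,0],[0,0,4,0],[0,0,4,0],[0,0,4,0],[0,0,4,0]]'; python3 - <<'E'
from h import *
st(-.15,.005,.024)
f=grab_frame('wrist'); save('wrist5',f['img'])
E
```

```text
clock: 8.68
position: [0.472, -0.0656, 0.0243]
tool_rot: [2.587, 1.571, 0.471]
force: [1.0, -0.6, -0.8]
grip_width: 0.0427
t 8.675 p [ 0.472  -0.0656  0.0243] zone [-0.1471  0.0049] F [ 1.  -0.6 -0.8] w 0.043
axis x [ 0.  0. -1.] in zone ang -31.7
axis y [ 0.855 -0.518  0.   ] in zone ang -90.0
axis z [-0.518 -0.855 -0.   ] in zone ang -180.0
shift mm [ 0.3 -0.1  2.9]
```

View pics/wrist5.png

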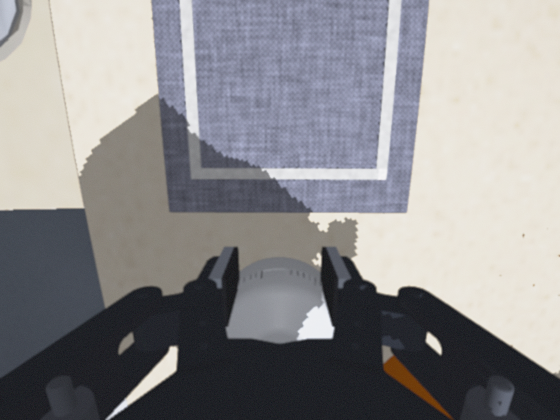

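```bash
python3 -m pendant '[[0,0,3,0],[0,0,3,0],[0,0,2,0],[0,0,0,0],[0,0,-3,0],[0,0,-6,0],[0,0,-10,0],[0,0,-10,0],[0,0,-10,0],[-20,0,0,0],[-40,0,0,0],[-40,0,0,0]]'; python3 -m pendant '[[-40,0,0,0],[-40,0,0,0],[-40,0,0,0],[-10,0,0,0],[0,0,0,0]]';  python3 - <<'E'
from h import *
st(.0,.005,.25)
f=grab_frame('wrist'); save('wrist6',f['img'])
g=cv2.cvtColor(f['img'],cv2.COLOR_RGB2GRAY)
E
```

```text
clock: 10.22
position: [0.4882, -0.0382, 0.1253]
tool_rot: [-1.453, 1.57, 2.715]
force: [0.8, 0.2, 0.3]
grip_width: 0.0421
clock: 10.85
position: [0.4883, -0.0387, 0.2543]
tool_rot: [1.841, 1.57, -0.274]
force: [0.3, 0.2, -0.3]
grip_width: 0.0425
t 10.85 p [ 0.4883 -0.0387  0.2543] zone [-0.1156  0.0049] F [ 0.3  0.2 -0.3] w 0.043
axis x [ 0.001 -0.    -1.   ] in zone ang -74.4
axis y [ 0.855 -0.518  0.001] in zone ang -90.0
axis z [-0.518 -0.855 -0.   ] in zone ang -180.0
shift mm [   4.3    0.  -115.6]
```

View pics/wrist6.png

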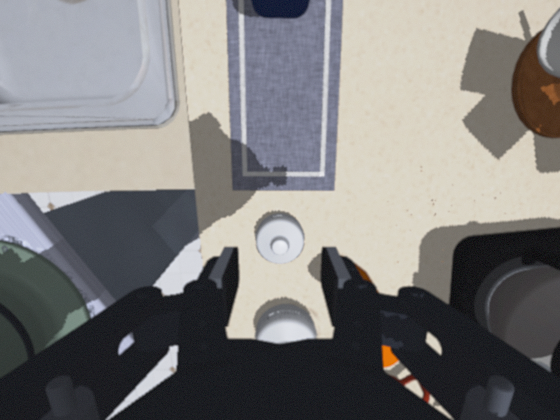

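```bash
python3 - <<'E'
from h import *
f=grab_frame('wrist'); g=cv2.cvtColor(f['img'],cv2.COLOR_RGB2GRAY)
x,y,r=cv2.HoughCircles(g[200:275,240:320],cv2.HOUGH_GRADIENT,1,50,param1=80,param2=15,minRadius=18,maxRadius=35)[0][0]
print(x+240,y+200,r,zone(onz(f,x+240,y+200,.032)),[zone(onz(f,280,v,.003)) for v in (188,)])
E
python3 -m pendant '[[0,0,-30,0],[0,0,-40,0],[0,0,-40,0],[0,0,-40,0],[0,0,-40,0],[0,0,-40,0],[0,0,-30,0],[0,0,-16,0],[0,0,0,0]]'; python3 - <<'E'
from h import *
st(.158,.005,.125)
for n in ['wrist','scene']:
  f=grab_frame(n); save(n+'7',f['img'])
E
```

```text
280.5 242.5 23.6 [-0.19103629  0.00401635] [array([-0.12349004,  0.0047382 ])]
clock: 12.08
position: [0.6309, 0.1977, 0.2531]
tool_rot: [-0.884, 1.569, -2.998]
force: [-0.9, -0.6, 0.1]
grip_width: 0.0427
t 12.075 p [0.6309 0.1977 0.2531] zone [0.1604 0.0056] F [-0.9 -0.6  0.1] w 0.043
axis x [-0.002 -0.    -1.   ] in zone ang -230.5
axis y [ 0.856 -0.517 -0.001] in zone ang -89.9
axis z [-0.517 -0.856  0.001] in zone ang -179.9
shift mm [128.1   0.8   2.3]
```

View pics/wrist7.png

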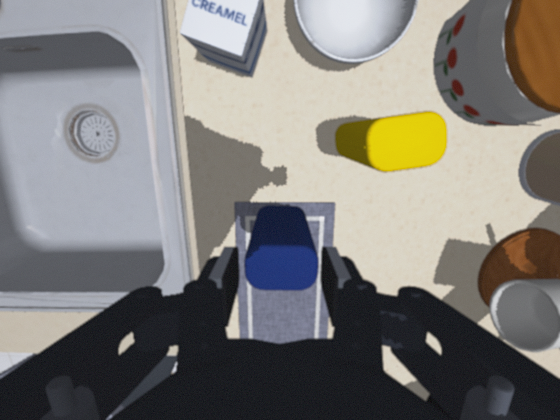

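View pics/scene7.png

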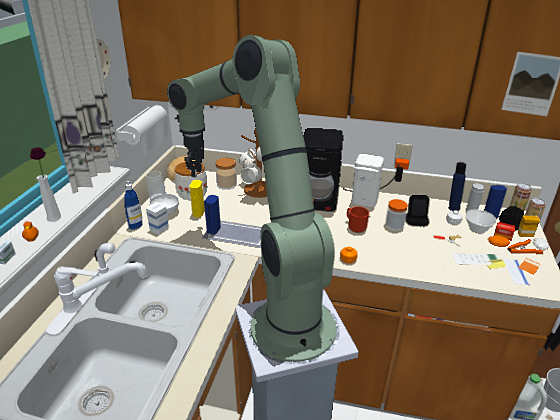

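```bash
python3 - <<'E'
from h import *
f=grab_frame('wrist'); save('c8',cv2.resize(f['img'][190:300,220:340],None,fx=5,fy=5))
for u,v,z in [(280,207,.003),(280,245,.153),(280,250,.153),(280,288,.153),(247,265,.153),(317,265,.153)]: print(u,v,zone(onz(f,u,v,z)).round(4))
E
```

```text
280 207 [0.1246 0.0042]
280 245 [0.1282 0.0044]
280 250 [0.1235 0.0044]
280 288 [0.0857 0.0044]
247 265 [0.1089 0.0342]
317 265 [ 0.1089 -0.029 ]
```

View pics/c8.png

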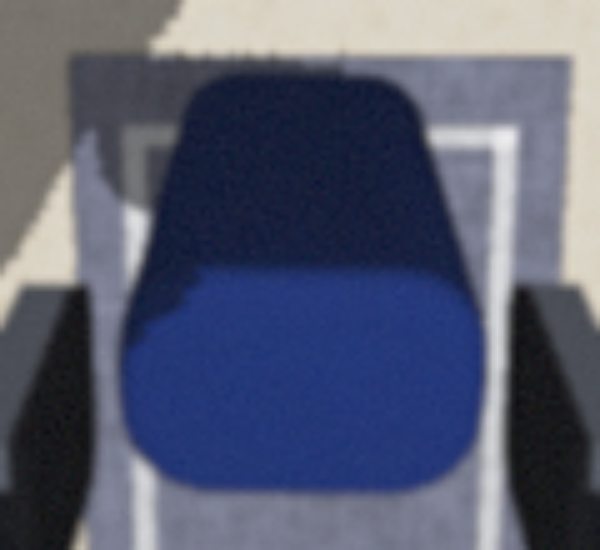

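```bash
python3 -m pendant '[[20,0,-3,0],[25,0,0,0],[25,0,0,0],[25,0,0,0],[20,0,0,0],[14,0,0,0],[0,2,0,0],[0,0,3,0],[0,0,3,0],[0,0,3,0],[0,0,0,0]]'; python3 - <<'E'
from h import *
st(.1,.004,.125)
f=grab_frame('wrist'); save('wrist9',f['img'])
E
```

```text
clock: 13.6
position: [0.6299, 0.1907, 0.1256]
tool_rot: [2.002, 1.57, -0.114]
force: [0.0, 0.2, 0.4]
grip_width: 0.0427
t 13.6 p [0.6299 0.1907 0.1256] zone [0.154  0.0029] F [0.  0.2 0.4] w 0.043
axis x [ 0. -0. -1.] in zone ang -65.3
axis y [ 0.855 -0.518  0.   ] in zone ang -90.0
axis z [-0.518 -0.855 -0.   ] in zone ang -180.0
shift mm [ 0.6 -1.1 54. ]
```

View pics/wrist9.png

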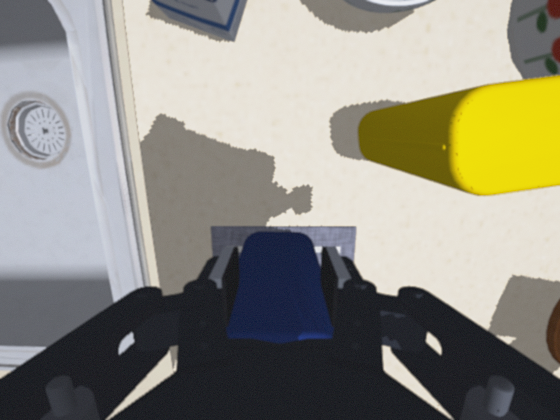

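```bash
python3 -m pendant '[[0,0,2,0],[0,0,2,0],[0,0,2,0],[0,0,3,0],[0,0,3,0],[0,0,3,0],[0,0,3,0],[0,0,3,0],[0,0,3,0],[0,0,3,0],[0,0,3,0],[0,0,3,0]]'; python3 - <<'E'
from h import *
st(.08,.004,.125)
f=grab_frame('wrist'); save('wrist10',f['img'])
f=grab_frame('top'); save('top10',cv2.resize(f['img'][150:290,150:350],None,fx=4,fy=4))
E
```

```text
clock: 15.15
position: [0.6126, 0.1626, 0.1253]
tool_rot: [-1.35, 1.571, 2.818]
force: [0.5, -0.2, 0.4]
grip_width: 0.0427
t 15.15 p [0.6126 0.1626 0.1253] zone [0.121  0.0031] F [ 0.5 -0.2  0.4] w 0.043
axis x [-0.  0. -1.] in zone ang 102.7
axis y [ 0.855 -0.518 -0.   ] in zone ang -90.0
axis z [-0.518 -0.855  0.   ] in zone ang -180.0
shift mm [ 0.3 -0.9 41. ]
```

View pics/wrist10.png

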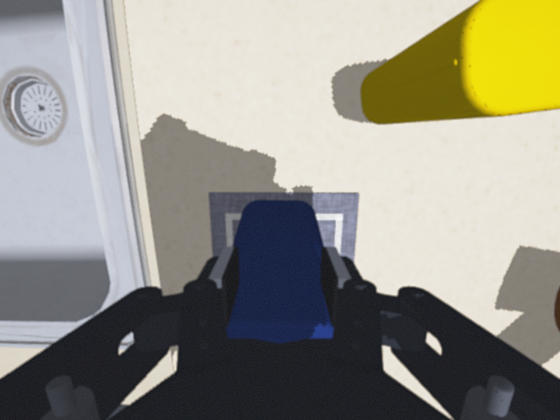

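View pics/top10.png

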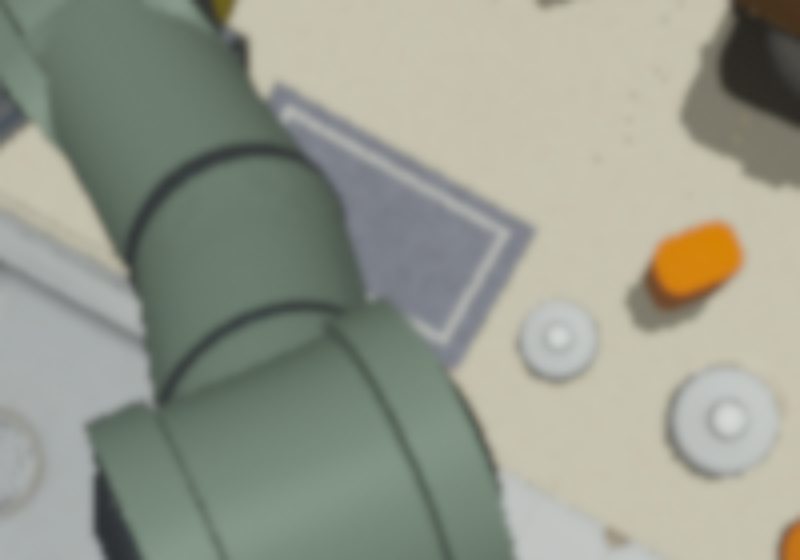

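```bash
python3 -m pendant '[[0,0,3,0],[0,0,3,0],[0,0,3,0],[0,0,3,0],[0,0,3,0],[0,0,3,0],[0,0,0,0]]'; python3 - <<'E'
from h import *
st(.08,.004,.125)
f=grab_frame('wrist'); save('wrist11',f['img'])
E
```

```text
clock: 16.12
position: [0.6033, 0.1471, 0.1253]
tool_rot: [0.159, 1.571, -1.957]
force: [0.1, 0.0, -0.2]
grip_width: 0.0428
t 16.125 p [0.6033 0.1471 0.1253] zone [0.1029 0.003 ] F [ 0.1  0.  -0.2] w 0.043
axis x [-0. -0. -1.] in zone ang -170.9
axis y [ 0.855 -0.518  0.   ] in zone ang -90.0
axis z [-0.518 -0.855  0.   ] in zone ang -180.0
shift mm [ 0.3 -1.  22.9]
```

View pics/wrist11.png

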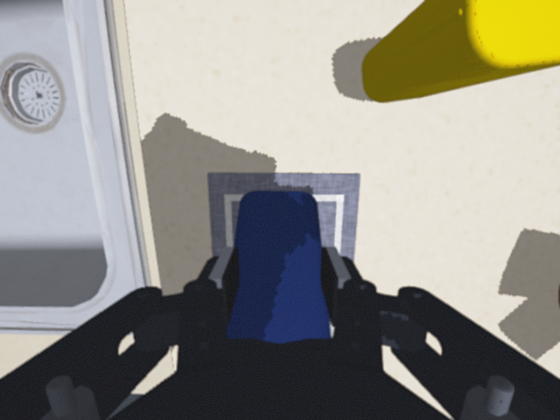

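```bash
python3 -m pendant '[[0,0,3,0],[0,0,3,0],[0,0,3,0],[0,0,3,0],[0,0,3,0],[0,0,3,0],[0,0,0,0]]'; python3 - <<'E'
from h import *
st(.08,.004,.125)
f=grab_frame('wrist'); save('wrist12',f['img'])
E
```

```text
clock: 17.05
position: [0.594, 0.1318, 0.1253]
tool_rot: [0.294, 1.571, -1.822]
force: [0.6, -0.0, 0.3]
grip_width: 0.0428
t 17.05 p [0.594  0.1318 0.1253] zone [0.085 0.003] F [ 0.6 -0.   0.3] w 0.043
axis x [-0. -0. -1.] in zone ang -163.2
axis y [ 0.855 -0.518  0.   ] in zone ang -90.0
axis z [-0.518 -0.855  0.   ] in zone ang -180.0
shift mm [ 0.3 -1.   5. ]
```

View pics/wrist12.png

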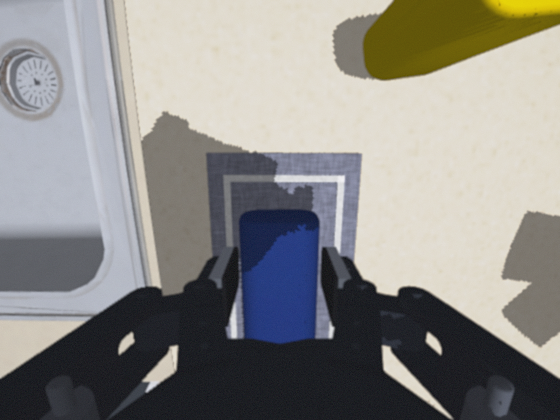

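```bash
python3 -m pendant '[[-20,0,-5,0],[-40,0,-30,0],[-40,0,-40,0],[-25,0,-30,0],[0,0,0,0]]'; python3 - <<'E'
from h import *
import pickle
st()
f=grab_frame('wrist'); save('wrist13',f['img']); pickle.dump(f,open('w13.pkl','wb'))
f=grab_frame('top'); save('top13',cv2.resize(f['img'][150:290,150:350],None,fx=4,fy=4)); pickle.dump(f,open('t13.pkl','wb'))
E
```

```text
clock: 17.73
position: [0.6492, 0.2247, 0.2519]
tool_rot: [2.887, 1.567, 0.774]
force: [0.2, -0.6, -0.6]
grip_width: 0.0427
t 17.725 p [0.6492 0.2247 0.2519] zone [0.193 0.004] F [ 0.2 -0.6 -0.6] w 0.043
axis x [ 0.002  0.002 -1.   ] in zone ang -14.4
axis y [ 0.857 -0.516  0.001] in zone ang -89.8
axis z [-0.516 -0.857 -0.003] in zone ang -179.8
```

View pics/wrist13.png

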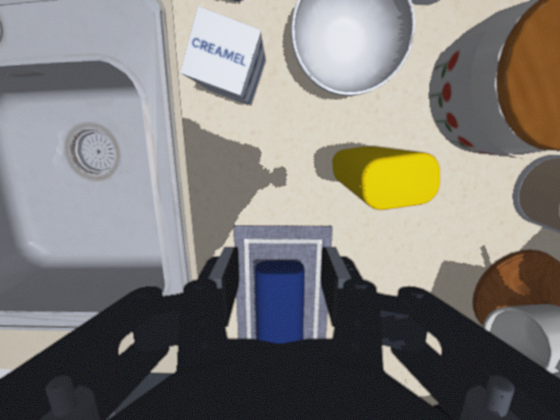

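View pics/top13.png

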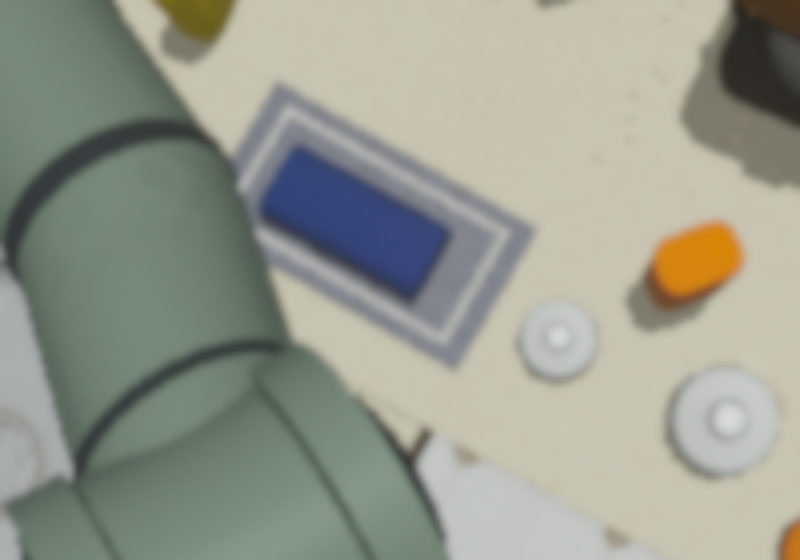

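The case now lies flat along the mat (crop corners about (297,145), (450,235), (415,302), (262,215)). It is inside the outline. The timer stands on the bare worktop at crop (558,340). I'll check this in numbers.

```bash
python3 - <<'E'
from h import *
import pickle
st()
f=pickle.load(open('t13.pkl','rb'))
h=cv2.cvtColor(f['img'],cv2.COLOR_RGB2HSV)
m=((h[...,0]>105)&(h[...,0]<125)&(h[...,1]>90)).astype(np.uint8); m[:180]=0;m[230:]=0;m[:,:210]=0;m[:,270:]=0
c=max(cv2.findContours(m,0,2)[0],key=cv2.contourArea)
P=np.array([zone(onz(f,a,b,.049)) for a,b in c[:,0,:].astype(float)])
r=cv2.minAreaRect((P*1000).astype(np.float32)); print(r, cv2.boxPoints(r).round())
print('timer',zone(onz(f,558/4+150,340/4+150,.035)))
E
```

```text
t 17.825 p [0.6482 0.2216 0.2497] zone [0.1899 0.0033] F [ 0.6 -0.5 -0.5] w 0.043
axis x [-0.001 -0.001 -1.   ] in zone ang -199.5
axis y [ 0.855 -0.518 -0.   ] in zone ang -89.9
axis z [-0.518 -0.855  0.001] in zone ang -179.9
((4.7216796875, 5.388864517211914), (61.95659637451172, 147.4117431640625), 89.99799346923828) [[-69. -26.]
 [ 78. -26.]
 [ 78.  36.]
 [-69.  36.]]
timer [-0.1913982   0.00693707]
```

```bash
python3 -m pendant '[[0,0,0,0],[0,0,0,0],[0,0,0,0],[0,0,0,0]]'; python3 -c "
from h import *
print(job_done())"
```

```text
clock: 18.32
position: [0.6485, 0.2217, 0.2503]
tool_rot: [-0.627, 1.571, -2.743]
force: [-0.4, -0.3, 0.4]
grip_width: 0.0426
the job is handed in; nothing more can be done
None
```

I pushed the small white timer off the -x end of the mat with two half-open fingertips. I then pushed the blue case near its top until it toppled onto its broad side along the mat. The job was handed in at 18.3 s; it reports no verdict.

These are the last checks, from the top camera. Positions are relative to the centre of the outline, good to a few mm.

| What | Measured | Limit |
|---|---|---|
| Case ends, lengthwise | about -69 and +78 mm | ±112 mm |
| Case, off the long centre line | about 5 mm, with no measurable skew | 25 mm |
| Timer centre, lengthwise | about -191 mm, upright on the bare worktop | beyond -158 mm |

- **Case:** it looked flat in both the wrist and top views, but I did not measure its tilt directly.
- **Forces:** the arm was clear of everything at the end, about 0.25 m up. The highest wrist force I read was about 4 N, though I only read it between moves.
- **Disagreement:** the top and wrist cameras differed by only a few mm on the mat and the case. None of the checks failed.

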